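# Draw the rolling pin out from under the riser shelf

### The job

Turn the lazy Susan, which has an upright peg to turn it by, until it clicks into its stop, so that the rolling pin lying on it points out from under the shelf towards the rail. Then grip the pin, tilt its far end up over the rail and draw it out diagonally through the gap between shelf and rail without forcing it against either, leaving the lazy Susan in its click and the mug, jar and pepper mill where they are. Finish while still holding the pin up still in the gripper, clear of everything, with both its ends at least 4 cm higher than the rail.

Things in the scene. Friction and masses are not known exactly. Their poses are not given: they have to be found in the camera images.
- riser: Fixed cream riser. Origin: on the worktop (z 0), on the lazy Susan's axis; x points from shelf to rail, about to the robot's left; z up. Shelf: level board 16 mm thick, underside 98 mm above the worktop, over x -220 to -70, y -230 to 230 mm, a panel at each end. Rail along y at x 190 mm. Between shelf and rail it is open above.
- shelf_edge (a point): Middle of the lower edge of the shelf that faces the rail: 98 mm above the worktop, at x = -70, y = 0 mm in the riser's frame. The pin's rear end lies under the shelf. The clear gap from here to the rail is 254 mm, less than the pin's length.
- rail_mid (a point): Middle of the rail's top, 145 mm above the worktop, at x = 190, y = 0 mm in the riser's frame. The rail is three level steel bars 12 mm thick, one above the other (the pin does not fit between or below), from y = -222 to 222 mm, with a post at each end.
- carousel: Lazy Susan: wooden disc 370 mm wide, top 20 mm above the worktop. Origin on its axis, on the worktop; x along the pin's cradle, whose middle is at x 0, y 80 mm. It turns about z, light friction, stays where left. Click stop: x axis parallel to the riser's x; a sprung ball pulls in from 0.03 rad and takes a few N at the peg. Starts 0.9 to 1.45 rad counter-clockwise of it; can overshoot.
- peg_top (a point): Top of the lazy Susan's upright round wooden turning peg: 20 mm thick, 90 mm tall, standing on the disc, top 110 mm above the worktop, 130 mm from the axis. In the click it is at x = 83.6, y = -99.6 mm in the riser's frame.
- pin_center (a point): Middle of the loose wooden rolling pin's axis, x along the pin. Barrel 36 mm thick, 200 long; each end a handle 22 thick, 55 long: 310 mm in all, 0.18 to 0.35 kg, balanced here. It lies level, axis 52 mm above the worktop, in two cradle blocks 14 mm long, 60 mm either side of its middle, cheeks up to 42 mm above the worktop; between them it is free down to the disc.
- pin_end_a (a point): The pin's end (at +x of the pin, 155 mm from its centre) that points to the rail when the lazy Susan is in its click.
- pin_end_b (a point): The pin's other end (155 mm from its centre), which is under the shelf when the lazy Susan is in its click.
- mug: Bystander: white mug, 80 mm wide, 95 mm tall, with a handle; origin at the centre of its underside.
- jar: Bystander: glass jar with steel lid, 70 mm wide, 110 mm tall; origin at the centre of its underside.
- mill: Bystander: dark wooden pepper mill, 56 mm wide, 165 mm tall; origin at the centre of its underside.

How it is judged:
By the outcome, as a careful person would: the job done as asked, in the order asked, and still so for the second after the job is handed in, while the arm keeps its last pose, push and grip.
It also fails if it takes over 54 s, if anything falls off the work surface, if the arm or the gripper's body presses on something with over 40 N, if the wrist force passes 120 N, or if a joint passes its speed limit or range.

### The arm

A 6-joint arm with a two-finger parallel gripper is mounted at the origin on the work surface. World frame = base frame: x ahead of the robot, y to its left, z up, the work surface at z = 0. Lengths are in mm, angles in rad, forces in N, time in s.
With the tool pointing down it reaches from about 350 to 875 mm from the base axis. Payload 4.2 kg.
Tool frame: the origin (TCP) lies midway between the tips of the shut fingers; the grasp point (between the pads) lies 19 mm behind it; z points along the fingers, y is the line along which they close (so a half turn about z gives the same grasp; the last joint's range is limited). The gripper opens to 85 mm and grips with 20 to 120 N. Pads are 22 mm wide; open, the fingers measure 114 mm over their backs; the gripper's body (76 mm by 85 mm) begins 54 mm behind the grasp point. The pads swing forward as they close: fully open they stand 13 mm farther back than shut.
Start: joints at [-1.08, 0.385, 0.008, 0, -1.194, -0.259], TCP at [143.599, -608.259, 231.312] pointing down, gripper open.
Joint ranges: [-3.14, 3.14], [-1.21, 2.06], [-1.07, 1.41], [-3.16, 2.05], [-2.99, -0.16], [-3.1, 3.1]. Speed limits (rad/s): [2.79, 2.79, 3.14, 3.14, 3.14, 3.14].

### API

Orientations are given as a unit quaternion [x, y, z, w].
In Python, from bench import sensors, get_image, camera_params, job_done gives the robot as it stands.
- The arm moves only by the tool servo_tool, never from a script. Its argument "motion" is a list of rows, each an object with "travel": the shift along the tool's x, y, z as a fraction of full scale, a list of three; "rot": the turn, a rotation vector about the tool's x, y, z as a fraction of full scale, a list of three; "hand": the opening, from 0 (shut) to 1 (fully open). In form: [{"travel": [x, y, z], "rot": [wx, wy, wz], "hand": hand}, ...]. A call has 1 to 10 rows; each row shifts and turns the commanded pose from where the row before left it, along the tool's axes as they then stand; what a row does not reach is not made up. Full scale, the value 1, is 25 cm for a shift and 360 degrees for a turn. A row lasts 1/12 s, in which the tool goes at most 41.7 mm and 7.16 degrees, less where a joint would pass 70% of its speed; a pose out of reach is approached as far as the arm can. A call with a number of a shift or a turn outside -1 to 1 is refused whole. A call with a gripper value outside its range is refused whole. The fingers move at their own pace and stop on an object; the grip force is fixed at half the most. Time passes only in rows, so rows that do not move let the fingers close. It gives the time, the measured TCP pose, the force, the opening and the grip force at its end, in the units of the state.
- sensors.read_state(): the state, without advancing time (a new reading comes with each control period).
- get_image(name): name is "side" or "top"; returns (picture, depth): 400x640x3 uint8, red, green, blue; 400x640 float32, mm along the optical axis (not along the pixel's ray), 0 where there is no reading.
- camera_params(name): a dict with "camera_matrix" (3x3 intrinsics, pixels), "dist" ([k1, k2, p1, p2, k3] as OpenCV has them; the pictures are not rectified), "R" (3x3) and "t" (3): a world point X has camera coordinates R X + t. Camera axes: x right, y down, z forward; pixel columns grow to the right and rows downward; lengths in mm; the calibration is good to about 2 mm. A picture is of the moment at which its call begins. camera_params takes no time and is no camera call.
- job_done(): hands the job in; it is judged then, once.
The state is a dict: "clock": time; "joints": joint angles; "joint_vel": joint speeds; "joint_efforts": joint torques, N m; "position": TCP position; "ee_rot": TCP orientation; "contact_force": force on the tool from outside, world axes, zero at the start; "wrist_torque": the same for the moment, N m; "gripper_width": finger opening in mm; "grasp_force": force on a finger pad.
Only numpy, scipy, OpenCV 4.12 (cv2) and the standard library are available. Lean on these libraries where they do the work, as an engineer would, in place of code of your own. Each camera call takes 0.05 s, during which the arm holds its last target. There are 200 camera calls.

## Working session

There is one attempt and no reset: what is moved stays moved. The work goes in short steps, Python scripts to look and compute and a tool call to move; the robot and the scene stay as the last step left them, time stands still between calls to the robot, and variables do not carry over. Pictures are saved under pics/ and viewed, at most 10 in all, crops included, and the job is handed in when it is done.

Besides the shell and the picture viewer there is one more tool, called after "Request:" in YAML: its name, and indented under it one key for each argument. servo_tool: Moves the arm, as the interface text tells. Its arguments: {"type":"object","properties":{"motion":{"type":"array"}},"required":["motion"]}

```bash
mkdir -p pics
python3 - <<'E'
from bench import *
import cv2,numpy as np
for n in("top","side"):
    im,d=get_image(n); cv2.imwrite(f"pics/{n}0.png",im[:,:,::-1]); np.savez(f"{n}0.npz",im=im,d=d)
    p=camera_params(n); print(n,p["camera_matrix"],p["dist"],p["R"],p["t"])
print(sensors.read_state())
E
```

```text
top [[409.38215905   0.         319.89113023]
 [  0.         409.38215905 204.37931909]
 [  0.           0.           1.        ]] [-0.0716578  0.         0.         0.         0.       ] [[-0.02889372 -0.99957836  0.0028717 ]
 [-0.99799384  0.02868577 -0.05643958]
 [ 0.0563334  -0.00449669 -0.99840189]] [ -41.6226885   567.81442813 1235.11837169]
side [[476.90493835   0.         322.83486699]
 [  0.         476.90493835 196.03365854]
 [  0.           0.           1.        ]] [-0.0851688  0.         0.         0.         0.       ] [[-0.8176949  -0.57535054  0.01862287]
 [-0.43149059  0.59118371 -0.68140861]
 [ 0.38103927 -0.56521994 -0.73166625]] [ 433.21766586  365.17613516 1166.83762427]
{'clock': 0.1, 'joints': array([-1.08040371e+00,  3.85449926e-01,  6.78089421e-03, -4.41176049e-04,
       -1.19400529e+00, -2.58591101e-01]), 'joint_vel': array([ 0.0004158 , -0.0018069 ,  0.00069752,  0.00348023, -0.00154295,
       -0.00120866]), 'joint_efforts': array([-3.85147960e-04, -3.93318343e+01,  1.88930690e+01,  4.19791684e+00,
       -2.57619584e-03,  3.83301327e-06]), 'position': array([ 143.47700252, -607.77635474,  230.35521182]), 'ee_rot': array([-1.15560589e-01,  9.93299968e-01,  9.48920663e-04, -1.52657492e-04]), 'contact_force': array([-0.17729019,  0.74231309,  0.08182728]), 'wrist_torque': array([ 0.0166562 ,  0.00787598, -0.05430128]), 'grasp_force': 0.0, 'gripper_width': 85.75068959763577}
```

View pics/top0.png

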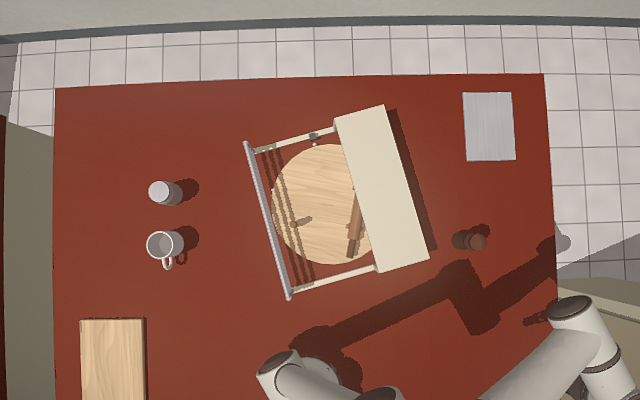

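View pics/side0.png

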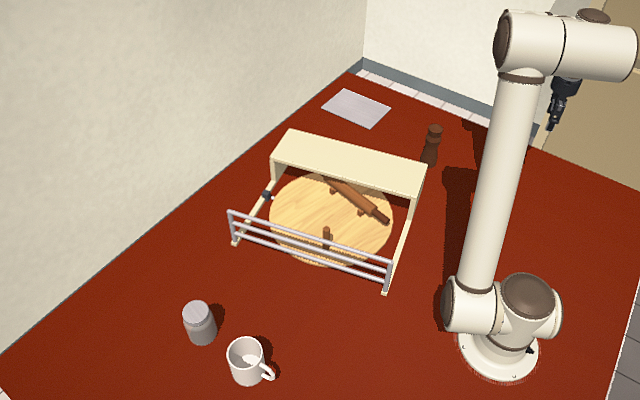

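```bash
cat > h.py <<'E'
import cv2,numpy as np
from bench import *
def ray(n,uv):
    p=camera_params(n);R=np.array(p["R"]);t=np.array(p["t"])
    q=cv2.undistortPoints(np.array(uv,float).reshape(-1,1,2),np.array(p["camera_matrix"]),np.array(p["dist"])).reshape(-1,2)
    return -R.T@t,np.c_[q,np.ones(len(q))]@R
def plane(n,uv,z):
    c,d=ray(n,uv); return c+d*((z-c[2])/d[:,2])[:,None]
def cloud(n,d):
    v,u=np.mgrid[0:400,0:640]; c,r=ray(n,np.c_[u.ravel(),v.ravel()])
    return (c+r*d.reshape(-1,1)).reshape(400,640,3)
E
python3 - <<'E'
from h import *
for n in("top","side"):
    f=np.load(n+"0.npz");im,d=f["im"].astype(int),f["d"];X=cloud(n,d);r,g,b=im[...,0],im[...,1],im[...,2]
    ok=d>0
    w=(X[...,0]>150)&(X[...,0]<850)&(X[...,1]>-300)&(X[...,1]<500)&ok
    m=(w&(abs(X[...,2]-114)<6)&(r>150)&(b>100)).astype(np.uint8)
    k,l,s,ce=cv2.connectedComponentsWithStats(m); i=1+s[1:,4].argmax()
    P=X[l==i]; rc=cv2.minAreaRect(P[:,:2].astype(np.float32)); print(n,"shelf",rc,np.median(P[:,2]),cv2.boxPoints(rc).round(1).tolist())
    br=w&(r<150)&(r-b>25)&(g-b>8)
    for nm,lo,hi in(("peg/pin",25,75),("tall",85,118)):
        m=(br&(X[...,2]>lo)&(X[...,2]<hi)).astype(np.uint8)
        k,l,s,ce=cv2.connectedComponentsWithStats(m)
        for i in range(1,k):
            if s[i,4]>8:
                P=X[l==i];print(n,nm,s[i],ce[i].round(1),P.mean(0).round(1),P.max(0).round(0))
c=plane("top",[[335,120],[385,105],[428,259],[378,272]],114);print("shelf c",c.round(1).tolist())
print("rail",plane("top",[[247,143],[290,298]],145).round(1).tolist(),plane("side",[[229,210],[392,262]],145).round(1).tolist())
im=np.load("top0.npz")["im"];a=cv2.resize(im[120:300,230:440],None,fx=3,fy=3,interpolation=2)
cv2.imwrite("pics/c.png",a[:,:,::-1])
E
```

```text
top shelf ((604.5511474609375, -231.31015014648438), (461.6114807128906, 150.5616912841797), 13.938559532165527) 114.3483869157684 [[362.3999938964844, -213.8000030517578], [398.70001220703125, -360.0], [846.7000122070312, -248.8000030517578], [810.4000244140625, -102.5999984741211]]
top peg/pin [347 212  16  46 205] [354.3 239.7] [ 457.  -155.6   60.9] [ 538. -133.   73.]
top tall [291 221   5   7   9] [293.8 223.3] [509.7  17.9 104.5] [516.  25. 113.]
side shelf ((600.907470703125, -228.10305786132812), (460.5780029296875, 158.3126678466797), 13.752527236938477) 113.35333050986833 [[358.3999938964844, -206.0], [396.0, -359.70001220703125], [843.4000244140625, -250.1999969482422], [805.7999877929688, -96.5]]
side peg/pin [275 163   9  13  69] [278.2 167.8] [ 798.7 -134.2   45.5] [ 811. -112.   74.]
side peg/pin [319 174  71  50 448] [356.  200.8] [ 520.2 -152.5   55.2] [ 676. -128.   72.]
side peg/pin [322 244   7   6  31] [325.2 246.4] [502.5  28.7  38.7] [514.  35.  56.]
side tall [323 229   7   9  39] [326.1 233.6] [500.7  29.4  97.4] [510.  35. 110.]
shelf c [[801.2, -107.7, 114.0], [841.5, -252.9, 114.0], [398.1, -357.3, 114.0], [366.5, -214.8, 114.0]]
rail [[735.4, 139.8, 145.0], [306.8, 31.1, 145.0]] [[733.2, 147.0, 145.0], [300.3, 39.3, 145.0]]
```

View pics/c.png

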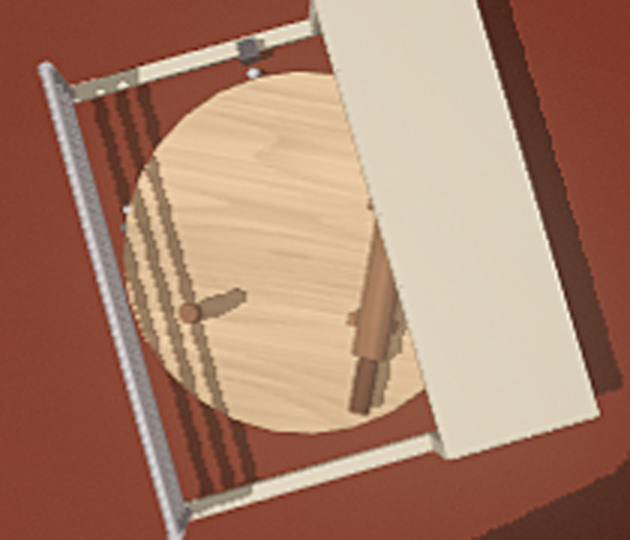

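The top view and its crop show the shelf on the right, with corners at (335,120), (385,105), (428,259) and (378,272). The rail runs from (247,143) to (290,298), the peg top is at (293,224) and the near pin end is at (350,257). The side view shows the peg top at about (326,230).

Request:
servo_tool:
  motion:
    - {"travel": [-0.08,0.085,0],"rot": [0,0,0],"hand": 0.55}
    - {"travel": [-0.08,0.085,0],"rot": [0,0,0],"hand": 0.55}
    - {"travel": [-0.08,0.085,0],"rot": [0,0,0],"hand": 0.55}
    - {"travel": [-0.08,0.085,0],"rot": [0,0,0],"hand": 0.55}
    - {"travel": [-0.08,0.085,0],"rot": [0,0,0],"hand": 0.55}
    - {"travel": [-0.08,0.085,0],"rot": [0,0,0],"hand": 0.55}
    - {"travel": [-0.08,0.085,0],"rot": [0,0,0],"hand": 0.55}
    - {"travel": [-0.08,0.085,0],"rot": [0,0,0],"hand": 0.55}
    - {"travel": [-0.08,0.085,0],"rot": [0,0,0],"hand": 0.55}
    - {"travel": [-0.08,0.085,0],"rot": [0,0,0],"hand": 0.55}

```text
clock: 0.93
position: [289.6, -354.0, 231.0]
ee_rot: [-0.115, 0.993, 0.0, -0.0]
contact_force: [0.0, -0.4, 0.1]
gripper_width: 46.7
grasp_force: 0.0
```

```bash
cat >> h.py <<'E'
from scipy.spatial.transform import Rotation as Ro
def tri(a,b):
    (c1,d1),(c2,d2)=ray("top",[a]),ray("side",[b]); d1=d1[0]/np.linalg.norm(d1);d2=d2[0]/np.linalg.norm(d2)
    s=np.linalg.lstsq(np.c_[d1,-d2],c2-c1,rcond=None)[0]; p,q=c1+s[0]*d1,c2+s[1]*d2
    return (p+q)/2,np.linalg.norm(p-q)
E
python3 - <<'E'
from h import *
print("peg",tri([293.3,224.3],[326,229.5]), plane("top",[[293.3,224.3]],110),plane("side",[[326,229.5]],110))
# disc ellipse centre from top view wood mask, z=20
f=np.load("top0.npz");im=f["im"];X=cloud("top",f["d"])
hsv=cv2.cvtColor(im,cv2.COLOR_RGB2HSV)
m=((abs(X[...,2]-20)<8)&(X[...,0]>300)&(X[...,0]<800)&(X[...,1]<100)&(X[...,1]>-300)&(hsv[...,2]>90)&(im[...,1]>80)).astype(np.uint8)
c=max(cv2.findContours(m,0,1)[0],key=cv2.contourArea)
P=plane("top",c.reshape(-1,2),20)
# keep only true rim (exclude shelf-side), robust circle fit r=185
from scipy.optimize import least_squares as ls
r=ls(lambda p:np.hypot(P[:,0]-p[0],P[:,1]-p[1])-185,[567,-93],loss="soft_l1",f_scale=2);print("disc",r.x)
e=plane("top",[[350,257]],52);print("pin near end",e)
E
```

```text
peg (array([507.38568026,  19.79994812, 100.32914996]), np.float64(0.6797038663296556)) [[506.99970857  19.02983214 110.        ]] [[503.39967569  26.50860699 110.        ]]
disc [568.79651082 -43.26039671]
pin near end [[ 406.26278828 -142.1631415    52.        ]]
```

Request:
servo_tool:
  motion:
    - {"travel": [-0.085,0.09,0],"rot": [0,0,0],"hand": 0.55}
    - {"travel": [-0.085,0.09,0],"rot": [0,0,0],"hand": 0.55}
    - {"travel": [-0.085,0.09,0],"rot": [0,0,0],"hand": 0.55}
    - {"travel": [-0.085,0.09,0],"rot": [0,0,0],"hand": 0.55}
    - {"travel": [-0.085,0.09,0],"rot": [0,0,0],"hand": 0.55}
    - {"travel": [-0.085,0.09,0],"rot": [0,0,0],"hand": 0.55}
    - {"travel": [-0.085,0.09,0],"rot": [0,0,0],"hand": 0.55}
    - {"travel": [-0.085,0.09,0],"rot": [0,0,0],"hand": 0.55}
    - {"travel": [-0.085,0.09,0],"rot": [0,0,0],"hand": 0.55}
    - {"travel": [-0.085,0.09,0],"rot": [0,0,0],"hand": 0.55}

```text
clock: 1.77
position: [444.7, -86.2, 231.1]
ee_rot: [-0.116, 0.993, 0.0, -0.0]
contact_force: [1.6, -0.2, 0.8]
gripper_width: 46.9
grasp_force: 0.0
```

Request:
servo_tool:
  motion:
    - {"travel": [-0.085,0.09,0],"rot": [0,0,0],"hand": 0.55}
    - {"travel": [-0.085,0.09,0],"rot": [0,0,0],"hand": 0.55}
    - {"travel": [-0.085,0.09,0],"rot": [0,0,0],"hand": 0.55}
    - {"travel": [-0.085,0.09,0],"rot": [0,0,0],"hand": 0.55}
    - {"travel": [0,0,0],"rot": [0,0,-0.018],"hand": 0.55}
    - {"travel": [0,0,0],"rot": [0,0,-0.018],"hand": 0.55}
    - {"travel": [0,0,0],"rot": [0,0,-0.018],"hand": 0.55}
    - {"travel": [0,0,0],"rot": [0,0,-0.018],"hand": 0.55}
    - {"travel": [0,0,0],"rot": [0,0,-0.018],"hand": 0.55}
    - {"travel": [0,0,0],"rot": [0,0,-0.018],"hand": 0.55}

```text
clock: 2.6
position: [506.3, 19.5, 230.8]
ee_rot: [-0.442, 0.897, 0.0, -0.001]
contact_force: [-0.3, -0.5, -0.3]
gripper_width: 46.6
grasp_force: 0.0
```

Request:
servo_tool:
  motion:
    - {"travel": [0,0,0],"rot": [0,0,-0.018],"hand": 0.55}
    - {"travel": [0,0,0],"rot": [0,0,-0.018],"hand": 0.55}
    - {"travel": [0,0,0],"rot": [0,0,-0.018],"hand": 0.55}
    - {"travel": [0,0,0],"rot": [0,0,-0.018],"hand": 0.55}
    - {"travel": [0,0,0],"rot": [0,0,-0.018],"hand": 0.55}
    - {"travel": [0,0,0],"rot": [0,0,-0.018],"hand": 0.55}
    - {"travel": [0,0,0],"rot": [0,0,-0.018],"hand": 0.55}
    - {"travel": [0,0,0],"rot": [0,0,-0.018],"hand": 0.55}
    - {"travel": [0,0,0],"rot": [0,0,-0.018],"hand": 0.55}
    - {"travel": [0,0,0],"rot": [0,0,-0.018],"hand": 0.55}

```text
clock: 3.43
position: [506.3, 19.4, 230.9]
ee_rot: [0.854, -0.52, -0.0, 0.0]
contact_force: [0.1, 0.5, 0.1]
gripper_width: 47.1
grasp_force: 0.0
```

Run:
```python
from h import *
s=sensors.read_state();M=Ro.from_quat(s["ee_rot"]).as_matrix();print(s["position"],s["joints"].round(2),M.round(3))
print("y ang",np.degrees(np.arctan2(M[1,1],M[0,1])),"to peg tool",M.T@(np.array([506,21,85])-s["position"])/250)
for n in("top","side"):
    im,d=get_image(n); cv2.imwrite(f"pics/{n}1.png",im[:,:,::-1])
a=np.hstack([cv2.imread("pics/top1.png")[130:290,220:420],cv2.imread("pics/side1.png")[150:310,220:420]])
cv2.imwrite("pics/c1.png",cv2.resize(a,None,fx=2,fy=2,interpolation=2))
```

```text
[506.27403132  19.38252874 230.86597448] [ 0.36  0.18 -0.28 -0.   -1.11  0.12] [[ 0.458 -0.889 -0.001]
 [-0.889 -0.458 -0.   ]
 [-0.     0.001 -1.   ]]
y ang -152.7233983028606 to peg tool [-0.00604372 -0.00254714  0.58346394]
```

View pics/c1.png

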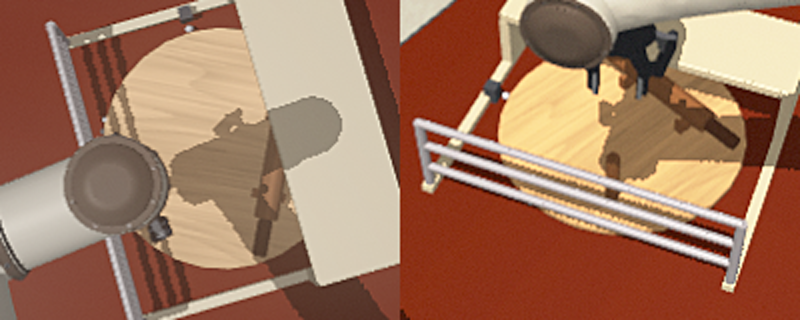

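In the picture the gripper fingers straddle a point above the peg. The peg top is at about (612,160) in the side crop, and nothing is touching.

Request:
servo_tool:
  motion:
    - {"travel": [-0.006,-0.002,0.08],"rot": [0,0,0],"hand": 0.55}
    - {"travel": [0,0,0.08],"rot": [0,0,0],"hand": 0.55}
    - {"travel": [0,0,0.08],"rot": [0,0,0],"hand": 0.55}
    - {"travel": [0,0,0.08],"rot": [0,0,0],"hand": 0.55}
    - {"travel": [0,0,0.08],"rot": [0,0,0],"hand": 0.55}
    - {"travel": [0,0,0.06],"rot": [0,0,0],"hand": 0.55}
    - {"travel": [0,0,0.04],"rot": [0,0,0],"hand": 0.55}
    - {"travel": [0,0,0.04],"rot": [0,0,0],"hand": 0.55}
    - {"travel": [0,0,0.04],"rot": [0,0,0],"hand": 0.55}

```text
clock: 4.28
position: [506.7, 21.1, 85.9]
ee_rot: [0.852, -0.523, 0.0, -0.0]
contact_force: [1.1, 0.1, 0.7]
gripper_width: 46.8
grasp_force: 0.0
```

Request:
servo_tool:
  motion:
    - {"travel": [0,0,0],"rot": [0,0,0],"hand": 0.35}
    - {"travel": [0,0,0],"rot": [0,0,0],"hand": 0.35}
    - {"travel": [0,0,0],"rot": [0,0,0],"hand": 0.35}
    - {"travel": [0.0003,-0.018,0],"rot": [0,0,0.0056],"hand": 0.35}
    - {"travel": [0.0003,-0.018,0],"rot": [0,0,0.0056],"hand": 0.35}
    - {"travel": [0.0007,-0.027,0],"rot": [0,0,0.0083],"hand": 0.35}
    - {"travel": [0.0007,-0.027,0],"rot": [0,0,0.0083],"hand": 0.35}
    - {"travel": [0.0007,-0.027,0],"rot": [0,0,0.0083],"hand": 0.35}
    - {"travel": [0.0007,-0.027,0],"rot": [0,0,0.0083],"hand": 0.35}
    - {"travel": [0.0007,-0.027,0],"rot": [0,0,0.0083],"hand": 0.35}

```text
clock: 5.12
position: [547.5, 34.1, 87.2]
ee_rot: [0.754, -0.657, 0.0, -0.001]
contact_force: [-0.7, -1.1, 0.5]
gripper_width: 30.2
grasp_force: 0.3
```

Request:
servo_tool:
  motion:
    - {"travel": [0.0007,-0.027,0],"rot": [0,0,0.0083],"hand": 0.35}
    - {"travel": [0.0007,-0.027,0],"rot": [0,0,0.0083],"hand": 0.35}
    - {"travel": [0.0007,-0.027,0],"rot": [0,0,0.0083],"hand": 0.35}
    - {"travel": [0.0007,-0.027,0],"rot": [0,0,0.0083],"hand": 0.35}
    - {"travel": [0.0007,-0.027,0],"rot": [0,0,0.0083],"hand": 0.35}
    - {"travel": [0.0007,-0.027,0],"rot": [0,0,0.0083],"hand": 0.35}
    - {"travel": [0.0007,-0.027,0],"rot": [0,0,0.0083],"hand": 0.35}
    - {"travel": [0.0003,-0.018,0],"rot": [0,0,0.0056],"hand": 0.35}
    - {"travel": [0.0003,-0.018,0],"rot": [0,0,0.0056],"hand": 0.35}
    - {"travel": [0,0,0],"rot": [0,0,0],"hand": 0.35}

```text
clock: 5.95
position: [603.9, 29.5, 87.3]
ee_rot: [-0.595, 0.804, -0.001, 0.001]
contact_force: [-0.1, -0.6, 0.3]
gripper_width: 30.1
grasp_force: 0.0
```

```bash
cat > look.py <<'E'
from h import *
import sys
k=sys.argv[1]
s=sensors.read_state();M=Ro.from_quat(s["ee_rot"]).as_matrix();p=s["position"]
print(p.round(1),s["joints"].round(2),"yang",np.degrees(np.arctan2(M[1,1],M[0,1])).round(1),"TCP angle about axis",np.degrees(np.arctan2(p[1]+93,p[0]-567)).round(1),np.hypot(p[1]+93,p[0]-567).round(1),s["contact_force"].round(1))
for n in("top","side"):
    im,d=get_image(n); cv2.imwrite(f"pics/{n}{k}.png",im[:,:,::-1]);np.savez(f"{n}{k}.npz",im=im,d=d)
a=np.hstack([cv2.imread(f"pics/top{k}.png")[100:300,220:420],cv2.imread(f"pics/side{k}.png")[130:330,220:420]])
cv2.imwrite(f"pics/c{k}.png",cv2.resize(a,None,fx=2,fy=2,interpolation=2))
E
python3 look.py 2
```

```text
[603.9  29.5  87.3] [ 0.32  0.48 -0.23  0.   -0.86 -0.61] yang 163.0 TCP angle about axis 73.2 127.9 [-0.1 -0.6  0.3]
```

View pics/c2.png

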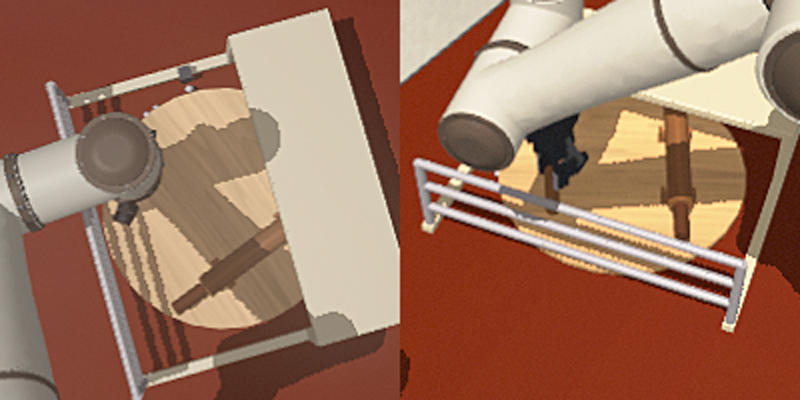

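The disc has turned with the peg caged between the fingers. The pin now points to lower left in the top crop, with its end at (180,305), about 20° short of the click.

Request:
servo_tool:
  motion:
    - {"travel": [0.0003,-0.018,0],"rot": [0,0,0.0056],"hand": 0.35}
    - {"travel": [0.0003,-0.018,0],"rot": [0,0,0.0056],"hand": 0.35}
    - {"travel": [0.0003,-0.018,0],"rot": [0,0,0.0056],"hand": 0.35}
    - {"travel": [0.0003,-0.018,0],"rot": [0,0,0.0056],"hand": 0.35}
    - {"travel": [0.0003,-0.018,0],"rot": [0,0,0.0056],"hand": 0.35}
    - {"travel": [0.0003,-0.018,0],"rot": [0,0,0.0056],"hand": 0.35}
    - {"travel": [0.0003,-0.018,0],"rot": [0,0,0.0056],"hand": 0.35}
    - {"travel": [0.0001,-0.009,0],"rot": [0,0,0.0028],"hand": 0.35}
    - {"travel": [0.0001,-0.009,0],"rot": [0,0,0.0028],"hand": 0.35}
    - {"travel": [0,0,0],"rot": [0,0,0],"hand": 0.35}

```text
clock: 6.88
position: [635.2, 14.2, 86.5]
ee_rot: [-0.476, 0.879, 0.0, 0.0]
contact_force: [0.4, 0.0, -0.2]
gripper_width: 29.7
grasp_force: 0.0
```

```bash
cat > pin.py <<'E'
from h import *
import sys
k=sys.argv[1]
s=sensors.read_state();p=s["position"]
print(p.round(1),"TCP ang",np.degrees(np.arctan2(p[1]+93,p[0]-567)).round(1),s["contact_force"].round(1))
im,d=get_image("top");np.savez(f"top{k}.npz",im=im,d=d);cv2.imwrite(f"pics/top{k}.png",im[:,:,::-1])
X=cloud("top",d);h=im.astype(int);r,g,b=h[...,0],h[...,1],h[...,2]
z=X[...,2]
m=((z>44)&(z<80)&(r-b>15)&(X[...,0]>380)&(X[...,0]<640)&(X[...,1]>-170)&(X[...,1]<70)&(r<190)).astype(np.uint8)
q,l,st,ce=cv2.connectedComponentsWithStats(m);i=1+st[1:,4].argmax();P=X[l==i]
vx,vy,x0,y0=cv2.fitLine(P[:,:2].astype(np.float32),cv2.DIST_HUBER,0,.01,.01).ravel()
a=np.degrees(np.arctan2(vy,vx))%180;print("pin n",len(P),"angle",a,"through",x0,y0,"along ext",np.ptp((P[:,:2]-[x0,y0])@[vx,vy]),"end",(P[:,:2][P[:,1].argmax()]))
m=((abs(z-114)<6)&(X[...,0]>300)&(r>140)&(b>90)&(X[...,1]<-60)&(X[...,1]>-420)).astype(np.uint8)
q,l,st,ce=cv2.connectedComponentsWithStats(m);i=1+st[1:,4].argmax();print("shelf",cv2.minAreaRect(X[l==i][:,:2].astype(np.float32)))
E
python3 pin.py 3
```

```text
[635.2  14.2  86.5] TCP ang 57.5 [ 0.4  0.  -0.2]
pin n 757 angle 110.416695 through 478.62857 -75.85794 along ext 210.64517125969158 end [452.43778839  24.82392058]
shelf ((604.1116943359375, -232.16043090820312), (461.2719421386719, 151.00514221191406), 14.364553451538086)
```

Request:
servo_tool:
  motion:
    - {"travel": [0.0001,-0.009,0],"rot": [0,0,0.0028],"hand": 0.35}
    - {"travel": [0.0001,-0.009,0],"rot": [0,0,0.0028],"hand": 0.35}
    - {"travel": [0.0001,-0.009,0],"rot": [0,0,0.0028],"hand": 0.35}
    - {"travel": [0.0001,-0.009,0],"rot": [0,0,0.0028],"hand": 0.35}
    - {"travel": [0.0001,-0.0045,0],"rot": [0,0,0.0014],"hand": 0.35}
    - {"travel": [0,0,0],"rot": [0,0,0],"hand": 0.35}
    - {"travel": [0,0,0],"rot": [0,0,0],"hand": 0.35}

```text
clock: 7.52
position: [635.4, 12.5, 86.1]
ee_rot: [-0.441, 0.897, 0.005, -0.007]
contact_force: [-20.9, 17.2, 14.2]
gripper_width: 29.7
grasp_force: 13.5
```

```bash
python3 pin.py 4
```

```text
[635.4  12.5  86.1] TCP ang 57.0 [-20.9  17.2  14.2]
pin n 757 angle 110.078575 through 479.1562 -75.851494 along ext 211.14412783749776 end [452.54399099  24.63534231]
shelf ((604.7520141601562, -232.2899932861328), (461.35260009765625, 151.47418212890625), 14.391888618469238)
```

```bash
python3 look.py 5
```

```text
[635.4  12.6  86.1] [ 0.27  0.54 -0.13 -0.01 -0.92 -0.92] yang 142.4 TCP angle about axis 57.0 125.8 [-19.6  17.4  13.9]
```

View pics/c5.png

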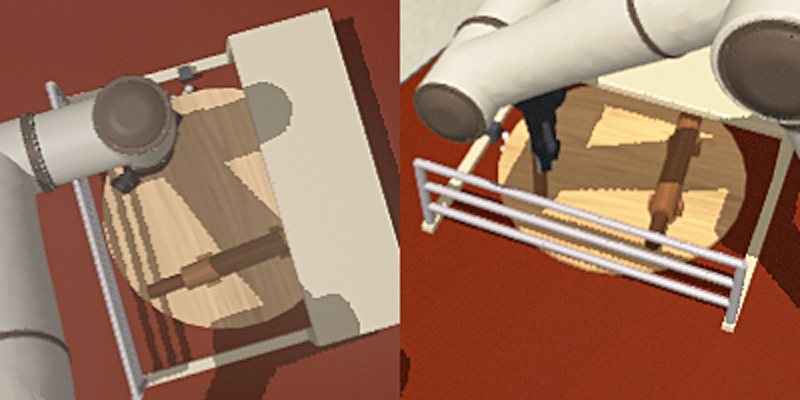

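The top crop shows the pin still about 6° short of the riser axis, yet the peg resists with about 27 N. I'll back off, lift and look at what is blocking it.

Request:
servo_tool:
  motion:
    - {"travel": [0,0.03,0],"rot": [0,0,0],"hand": 0.35}
    - {"travel": [0,0.02,0],"rot": [0,0,0],"hand": 0.45}
    - {"travel": [0,0,0],"rot": [0,0,0],"hand": 0.5}
    - {"travel": [0,0,-0.06],"rot": [0,0,0],"hand": 0.5}
    - {"travel": [0,0,-0.12],"rot": [0,0,0],"hand": 0.5}
    - {"travel": [0,0,-0.14],"rot": [0,0,0],"hand": 0.5}
    - {"travel": [0,0.12,-0.12],"rot": [0,0,0],"hand": 0.5}
    - {"travel": [0,0.14,-0.05],"rot": [0,0,0],"hand": 0.5}
    - {"travel": [0,0.14,0],"rot": [0,0,0],"hand": 0.5}
    - {"travel": [0,0.14,0],"rot": [0,0,0],"hand": 0.5}

```text
clock: 8.5
position: [527.1, 98.4, 209.6]
ee_rot: [-0.44, 0.898, -0.0, 0.002]
contact_force: [-0.1, 0.8, 0.1]
gripper_width: 42.9
grasp_force: 0.0
```

```bash
python3 pin.py 6
python3 - <<'E'
from h import *
im,d=get_image("side");np.savez("side6.npz",im=im,d=d)
t=cv2.imread("pics/top6.png")[110:290,230:430]
a=np.hstack([cv2.resize(t,(400,360),interpolation=2),cv2.resize(im[140:310,220:420,::-1],(400,340),interpolation=2)[:, :] if 0 else cv2.resize(im[130:310,220:420,::-1],(400,360),interpolation=2)])
cv2.imwrite("pics/c6.png",a)
E
```

```text
[527.1  98.4 209.6] TCP ang 101.8 [-0.1  0.8  0.1]
pin n 761 angle 110.72161 through 478.8166 -76.33621 along ext 210.14183497792305 end [449.7678612   24.44696895]
shelf ((604.3084716796875, -232.52490234375), (461.8064270019531, 151.68954467773438), 14.246984481811523)
```

View pics/c6.png

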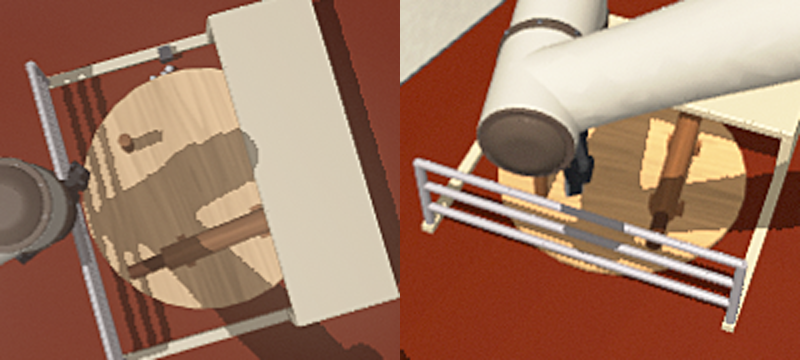

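Run:
```python
from h import *
o=np.array([567,-93])
for k in("0","6"):
    f=np.load(f"top{k}.npz");im=f["im"];d=f["d"];X=cloud("top",d);hs=cv2.cvtColor(im,cv2.COLOR_RGB2HSV)
    R=np.hypot(X[...,0]-o[0],X[...,1]-o[1])
    m=((hs[...,1]<70)&(R>165)&(R<235)&(X[...,2]<70)&(d>0)).astype(np.uint8)
    q,l,st,ce=cv2.connectedComponentsWithStats(m)
    for i in range(1,q):
        if st[i,4]<60:
            P=plane("top",[ce[i]],15)[0];v=P[:2]-o
            print(k,ce[i].round(1),st[i,4],"ang",np.degrees(np.arctan2(v[1],v[0])).round(1),"R",np.hypot(*v).round(1),"z",np.median(X[l==i][:,2]).round(1),im[int(ce[i][1]),int(ce[i][0])])
im=np.load("top6.npz")["im"];cv2.imwrite("pics/z6.png",cv2.resize(im[120:170,285:345,::-1],None,fx=10,fy=10,interpolation=cv2.INTER_NEAREST))
```

```text
0 [314.2 143.9] 12 ang 14.2 R 192.9 z 17.1 [211 214 216]
0 [272.  189.3] 7 ang 74.5 R 187.3 z 16.5 [204 205 209]
0 [257. 194.] 3 ang 80.8 R 229.9 z 4.1 [166 150 150]
0 [270.6 195.2] 5 ang 80.2 R 188.0 z 18.3 [129 109 108]
6 [313.2 144.7] 19 ang 15.3 R 191.2 z 18.0 [220 218 218]
6 [305.8 148.4] 5 ang 22.9 R 188.6 z 18.1 [178 177 180]
6 [261.1 184.3] 34 ang 72.8 R 223.8 z 54.1 [130 127 125]
6 [257. 194.] 3 ang 80.8 R 229.9 z -1.4 [161 144 143]
```

View pics/z6.png

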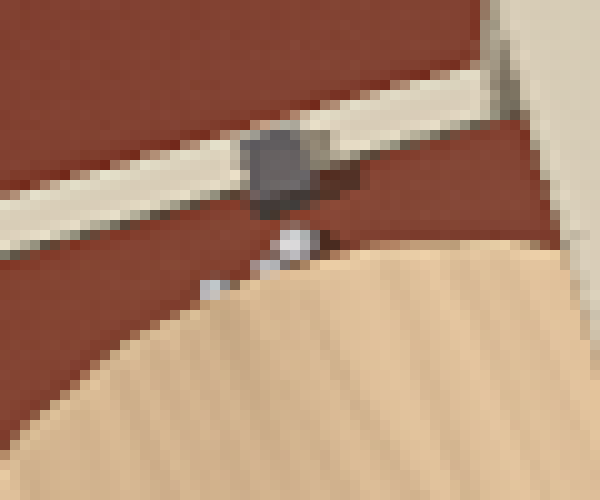

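The zoom shows the sprung ball at (295,240), resting against the first of the two rim pips at (265,265) and (212,288). The ball must hop over that first pip. The vision geometry is right, so it just needs a firmer push with a tight cage.

Request:
servo_tool:
  motion:
    - {"travel": [0,-0.13,0],"rot": [0,0,0],"hand": 0.5}
    - {"travel": [0,-0.13,0],"rot": [0,0,0],"hand": 0.5}
    - {"travel": [0,-0.13,0],"rot": [0,0,0],"hand": 0.5}
    - {"travel": [0,-0.14,0],"rot": [0,0,0],"hand": 0.5}
    - {"travel": [0,0,0.13],"rot": [0,0,0],"hand": 0.5}
    - {"travel": [0,0,0.13],"rot": [0,0,0],"hand": 0.5}
    - {"travel": [0,0,0.1],"rot": [0,0,0],"hand": 0.5}
    - {"travel": [0,0,0.07],"rot": [0,0,0],"hand": 0.5}
    - {"travel": [0,0,0.065],"rot": [0,0,0],"hand": 0.5}
    - {"travel": [0,0,0],"rot": [0,0,0],"hand": 0.28}

```text
clock: 9.43
position: [630.1, 15.8, 80.1]
ee_rot: [-0.44, 0.898, 0.001, -0.004]
contact_force: [0.2, -0.2, -0.5]
gripper_width: 32.0
grasp_force: 0.0
```

Request:
servo_tool:
  motion:
    - {"travel": [0,0,0],"rot": [0,0,0],"hand": 0.28}
    - {"travel": [0,0,0],"rot": [0,0,0],"hand": 0.28}
    - {"travel": [0,0,0],"rot": [0,0,0],"hand": 0.28}

```text
clock: 9.68
position: [633.2, 17.1, 86.1]
ee_rot: [-0.441, 0.897, -0.0, 0.001]
contact_force: [-0.2, 0.2, -0.5]
gripper_width: 23.8
grasp_force: 0.0
```

Request:
servo_tool:
  motion:
    - {"travel": [-0.001,-0.012,0],"rot": [0,0,0],"hand": 0.28}
    - {"travel": [-0.001,-0.012,0],"rot": [0,0,0],"hand": 0.28}
    - {"travel": [-0.001,-0.012,0],"rot": [0,0,0],"hand": 0.28}
    - {"travel": [-0.001,-0.012,0],"rot": [0,0,0],"hand": 0.28}
    - {"travel": [0,-0.012,0],"rot": [0,0,0],"hand": 0.28}
    - {"travel": [0,-0.004,0],"rot": [0,0,0],"hand": 0.28}
    - {"travel": [0,0,0],"rot": [0,0,0],"hand": 0.28}
    - {"travel": [0,0,0],"rot": [0,0,0],"hand": 0.28}

```text
clock: 10.35
position: [645.0, 10.0, 86.1]
ee_rot: [-0.441, 0.897, 0.001, 0.001]
contact_force: [-5.1, 7.5, 4.8]
gripper_width: 24.1
grasp_force: 4.4
```

```bash
python3 pin.py 7
```

```text
[645.   10.   86.1] TCP ang 52.9 [-5.1  7.5  4.8]
pin n 785 angle 104.12696 through 481.46695 -69.63714 along ext 215.8507524179767 end [455.89365833  36.15290443]
shelf ((604.2131958007812, -232.3148651123047), (460.61602783203125, 151.11175537109375), 14.370326042175293)
```

Request:
servo_tool:
  motion:
    - {"travel": [0,0.014,0],"rot": [0,0,0],"hand": 0.28}
    - {"travel": [0,0,0],"rot": [0,0,0],"hand": 0.5}
    - {"travel": [0,0,0],"rot": [0,0,0],"hand": 0.5}
    - {"travel": [0,0,-0.05],"rot": [0,0,0],"hand": 0.5}
    - {"travel": [0,0,-0.12],"rot": [0,0,0],"hand": 0.7}
    - {"travel": [0,0,-0.14],"rot": [0,0,0],"hand": 0.8}
    - {"travel": [0,0.12,-0.12],"rot": [0,0,0],"hand": 0.9}
    - {"travel": [0,0.14,-0.05],"rot": [0,0,0],"hand": 0.9}
    - {"travel": [0,0.14,0],"rot": [0,0,0],"hand": 0.9}
    - {"travel": [0,0.14,0],"rot": [0,0,0],"hand": 0.9}

```text
clock: 11.23
position: [535.8, 92.7, 205.4]
ee_rot: [-0.441, 0.898, -0.0, 0.002]
contact_force: [0.6, 0.1, -0.0]
gripper_width: 76.7
grasp_force: 0.0
```

```bash
python3 pin.py 8
python3 - <<'E'
from h import *
o=np.array([567,-93])
f=np.load("top8.npz");im=f["im"];d=f["d"];X=cloud("top",d);hs=cv2.cvtColor(im,cv2.COLOR_RGB2HSV)
R=np.hypot(X[...,0]-o[0],X[...,1]-o[1])
m=((hs[...,1]<70)&(R>175)&(R<200)&(X[...,2]<40)&(d>0)).astype(np.uint8)
v,u=np.nonzero(m);P=plane("top",np.c_[u,v],15);print(np.c_[u,v,np.degrees(np.arctan2(P[:,1]+93,P[:,0]-567)).round(1)][:40].tolist())
# pin side edges around riser x in [-40,60]
z=X[...,2];h=im.astype(int)
th=np.radians(104);e=np.array([np.cos(th),np.sin(th)]);n=np.array([-e[1],e[0]])
m=(z>44)&(z<80)&(h[...,0]-h[...,2]>15)&(h[...,0]<190)
a=(X[...,:2]-o)@e;b=(X[...,:2]-o)@n
for lo in(-40,-20,0,20,40,70,85,110,130):
    q=m&(a>lo)&(a<lo+12)&(b>40)&(b<120)
    print(lo,q.sum(),"b",b[q].min().round(1),b[q].max().round(1),"z",np.percentile(z[q],[10,90]).round(1))
q=m&(b>60)&(b<100)&(a>80);print("end a",a[q].max())
s=sensors.read_state();print(s["joints"].round(2))
E
```

```text
[535.8  92.7 205.4] TCP ang 99.5 [ 0.6  0.1 -0. ]
pin n 780 angle 104.32415 through 481.47522 -70.42964 along ext 215.06577227700527 end [464.5799919   36.22979773]
shelf ((604.41796875, -232.35848999023438), (461.48101806640625, 151.68948364257812), 14.47754955291748)
[[313.0, 143.0, 15.0], [314.0, 143.0, 14.1], [315.0, 143.0, 13.2], [316.0, 143.0, 12.4], [312.0, 144.0, 16.1], [313.0, 144.0, 15.2], [314.0, 144.0, 14.4], [315.0, 144.0, 13.5], [316.0, 144.0, 12.6], [317.0, 144.0, 11.7], [318.0, 144.0, 10.8], [319.0, 144.0, 9.9], [312.0, 145.0, 16.4], [313.0, 145.0, 15.5], [314.0, 145.0, 14.6], [315.0, 145.0, 13.7], [316.0, 145.0, 12.8], [317.0, 145.0, 11.9], [318.0, 145.0, 11.0], [310.0, 146.0, 18.5], [311.0, 146.0, 17.6], [312.0, 146.0, 16.7], [313.0, 146.0, 15.8], [311.0, 147.0, 17.9], [271.0, 217.0, 100.6], [272.0, 221.0, 104.5], [273.0, 224.0, 107.4], [274.0, 228.0, 111.2], [275.0, 231.0, 114.1], [275.0, 232.0, 114.9], [276.0, 235.0, 117.7], [277.0, 238.0, 120.5], [277.0, 239.0, 121.3]]
-40 51 b 60.4 95.6 z [60.3 72.5]
-20 49 b 60.5 95.6 z [59.2 72.4]
0 51 b 60.1 95.8 z [58.4 70.8]
20 51 b 60.2 95.8 z [58. 72.]
40 49 b 60.3 95.4 z [59.7 71.7]
70 49 b 60.9 95.1 z [61.3 71.7]
85 46 b 60.5 94.9 z [61.2 71.1]
110 31 b 67.1 89.0 z [56.4 64. ]
130 31 b 67.2 88.7 z [55.  63.7]
end a 184.90913367194787
[ 0.48  0.26 -0.24 -0.   -1.07 -1.13]
```

The disc is clicked in: the ball at (314.5,144) sits centred between the pips, and the pin angle of 104.3° matches the shelf normal. Next I move above the grasp spot.

Request:
servo_tool:
  motion:
    - {"travel": [0.117,-0.0485,0],"rot": [0,0,0],"hand": 0.9}
    - {"travel": [0.117,-0.0485,0],"rot": [0,0,0],"hand": 0.9}
    - {"travel": [0.117,-0.0485,0],"rot": [0,0,0],"hand": 0.9}
    - {"travel": [0.117,-0.0485,0],"rot": [0,0,0],"hand": 0.9}
    - {"travel": [0.117,-0.0485,0],"rot": [0,0,0],"hand": 0.9}
    - {"travel": [0.117,-0.0485,0],"rot": [0,0,0],"hand": 0.9}
    - {"travel": [0,0,0],"rot": [0,0,-0.018],"hand": 0.9}
    - {"travel": [0,0,0],"rot": [0,0,-0.018],"hand": 0.9}
    - {"travel": [0,0,0],"rot": [0,0,-0.018],"hand": 0.9}
    - {"travel": [0,0,0],"rot": [0,0,-0.018],"hand": 0.9}

```text
clock: 12.12
position: [486.5, -92.0, 204.2]
ee_rot: [-0.633, 0.774, -0.0, 0.0]
contact_force: [0.7, 0.5, -0.1]
gripper_width: 77.1
grasp_force: 0.0
```

Request:
servo_tool:
  motion:
    - {"travel": [0,0,0],"rot": [0,0,-0.018],"hand": 0.9}
    - {"travel": [0,0,0],"rot": [0,0,-0.018],"hand": 0.9}
    - {"travel": [0,0,0],"rot": [0,0,-0.018],"hand": 0.9}
    - {"travel": [0,0,0],"rot": [0,0,-0.018],"hand": 0.9}
    - {"travel": [0,0,0],"rot": [0,0,0],"hand": 0.9}

```text
clock: 12.53
position: [486.6, -91.5, 204.1]
ee_rot: [0.79, -0.614, 0.0, 0.0]
contact_force: [-0.4, 0.4, 0.4]
gripper_width: 76.7
grasp_force: 0.0
```

```bash
cat > where.py <<'E'
from h import *
s=sensors.read_state();M=Ro.from_quat(s["ee_rot"]).as_matrix();p=s["position"]
th=np.radians(104.2);e=np.array([np.cos(th),np.sin(th),0]);n=np.array([-e[1],e[0],0]);o=np.array([567,-93,0])
g=p-19*M[:,2]
print(p.round(1),s["joints"].round(2),"yang",np.degrees(np.arctan2(M[1,1],M[0,1])).round(2),"tilt",np.degrees(np.arctan2(M[:,2]@e,-M[2,2])).round(1),"grasp a,b,z",(g-o)@e,(g-o)@n,g[2],"F",s["contact_force"].round(1))
E
python3 where.py
```

```text
[486.6 -91.5 204.1] [ 0.14  0.19 -0.35  0.   -1.04  0.11] yang -165.71 tilt -0.0 grasp a,b,z 21.168358868176522 77.57922753396507 223.10928583530887 F [-0.4  0.4  0.4]
```

Request:
servo_tool:
  motion:
    - {"travel": [0,0,0.1],"rot": [0,0,0],"hand": 0.9}
    - {"travel": [0,0,0.1],"rot": [0,0,0],"hand": 0.9}
    - {"travel": [0,0,0.1],"rot": [0,0,0],"hand": 0.9}
    - {"travel": [0,0,0.1],"rot": [0,0,0],"hand": 0.9}
    - {"travel": [0,0,0.08],"rot": [0,0,0],"hand": 0.9}
    - {"travel": [0,0,0.08],"rot": [0,0,0],"hand": 0.9}
    - {"travel": [0,0,0.05],"rot": [0,0,0],"hand": 0.9}
    - {"travel": [0,0,0.04],"rot": [0,0,0],"hand": 0.9}
    - {"travel": [0,0,0.03],"rot": [0,0,0],"hand": 0.9}
    - {"travel": [0,0,0],"rot": [0,0,0],"hand": 0.9}

```text
clock: 13.37
position: [485.6, -91.3, 32.6]
ee_rot: [0.788, -0.615, -0.001, 0.001]
contact_force: [0.2, 0.3, 0.2]
gripper_width: 77.0
grasp_force: 0.0
```

Request:
servo_tool:
  motion:
    - {"travel": [0,0,0],"rot": [0,0,0],"hand": 0.5}
    - {"travel": [0,0,0],"rot": [0,0,0],"hand": 0.45}
    - {"travel": [0,0,0],"rot": [0,0,0],"hand": 0.3}
    - {"travel": [0,0,0],"rot": [0,0,0],"hand": 0.2}
    - {"travel": [0,0,0],"rot": [0,0,0],"hand": 0}
    - {"travel": [0,0,0],"rot": [0,0,0],"hand": 0}
    - {"travel": [0,0,0],"rot": [0,0,0],"hand": 0}
    - {"travel": [0,0,0],"rot": [0,0,0],"hand": 0}

```text
clock: 14.03
position: [486.7, -91.0, 34.9]
ee_rot: [0.789, -0.614, 0.0, -0.0]
contact_force: [-2.0, 0.1, 5.3]
gripper_width: 34.8
grasp_force: 59.2
```

```bash
python3 where.py
python3 - <<'E'
# plan check: (dx,dz) of pin centre & tilt -> clearances
import numpy as np
S=np.array([-70,98.]);
def clear(cx,cz,th):
    t=np.radians(th);u=np.array([np.cos(t),np.sin(t)]);n=np.array([-u[1],u[0]])
    def sd(p): # distance of points to pin profile (two boxes)
        p=np.atleast_2d(p)-[cx,cz];a=p@u;b=abs(p@n);r=[]
        for L,R in((100,18),(155,11)):
            x=np.maximum(abs(a)-L,0);y=np.maximum(b-R,0);r.append(np.hypot(x,y)-0*(x+y))
        return np.min(r,0).min()
    shelf=np.array([[x,98.] for x in np.linspace(-220,-70,60)]+[[-70,z] for z in np.linspace(98,114,8)])
    rail=np.array([[x,145] for x in np.linspace(184,196,5)]+[[184,z] for z in range(0,146,6)])
    blk=np.array([[x,42] for x in (-67,-60,-53,53,60,67)]); disc=np.array([[x,20] for x in range(-185,186,5)])
    return [round(float(sd(q)),1) for q in(shelf,rail,blk,disc)]
for c in[(0,52,0),(0,62,0),(0,70,3),(2,78,8),(4,86,13),(7,94,18),(10,102,22),(12,104,23),(30,111.6,23),(70,128.6,23),(100,141.4,23),(130,154,23),(130,220,23)]: print(c,clear(*c))
E
```

```text
[486.7 -91.   34.9] [ 0.14  0.41 -0.55  0.   -0.61  0.1 ] yang -165.79 tilt -0.0 grasp a,b,z 21.62586370302731 77.4219407575681 53.923246756945495 F [-2.   0.1  5.3]
(0, 52, 0) [28.0, 29.0, 0.0, 14.0]
(0, 62, 0) [18.0, 29.0, 2.0, 24.0]
(0, 70, 3) [13.6, 28.7, 6.5, 26.8]
(2, 78, 8) [11.8, 27.0, 8.0, 25.5]
(4, 86, 13) [10.3, 26.6, 8.9, 20.4]
(7, 94, 18) [9.6, 26.2, 8.6, 15.8]
(10, 102, 22) [8.3, 26.6, 8.8, 13.7]
(12, 104, 23) [8.5, 26.7, 8.2, 13.4]
(30, 111.6, 23) [8.6, 18.4, 14.1, 21.0]
(70, 128.6, 23) [15.5, 16.1, 16.0, 37.9]
(100, 141.4, 23) [24.1, 11.5, 32.2, 50.7]
(130, 154, 23) [53.0, 11.4, 56.9, 63.3]
(130, 220, 23) [71.0, 72.1, 116.2, 129.3]
```

The pin is gripped: 34.8 mm opening at 59 N. A small script turns the waypoints into row numbers.

Run:
```python
import numpy as np
W=[(0,52,0),(0,57,0),(0,62,0),(0,66,2),(0,70,4),(1,75,7),(3,80,10),(5,85,13),(7,90,16),(10,95,19),(13,99.5,21.5),(16,103,23)]
def pose(c):
    t=np.radians(c[2]);u=np.array([np.cos(t),np.sin(t)]);n=np.array([-u[1],u[0]])
    return np.array(c[:2])+21.6*u-17*n,u,n
for a,b in zip(W,W[1:]):
    p,u,n=pose(a);q=pose(b)[0];d=(q-p)/250
    print(b,"x %.4f z %.4f roty %.4f"%(-d@u,-d@n,-(b[2]-a[2])/360))
```

```text
(0, 57, 0) x 0.0000 z -0.0200 roty 0.0000
(0, 62, 0) x 0.0000 z -0.0200 roty 0.0000
(0, 66, 2) x -0.0023 z -0.0191 roty -0.0056
(0, 70, 4) x -0.0029 z -0.0190 roty -0.0056
(1, 75, 7) x -0.0088 z -0.0243 roty -0.0083
(3, 80, 10) x -0.0138 z -0.0235 roty -0.0083
(5, 85, 13) x -0.0148 z -0.0229 roty -0.0083
(7, 90, 16) x -0.0157 z -0.0223 roty -0.0083
(10, 95, 19) x -0.0205 z -0.0205 roty -0.0083
(13, 99.5, 21.5) x -0.0201 z -0.0169 roty -0.0069
(16, 103, 23) x -0.0180 z -0.0109 roty -0.0042
```

Request:
servo_tool:
  motion:
    - {"travel": [0,0,-0.02],"rot": [0,0,0],"hand": 0}
    - {"travel": [0,0,-0.02],"rot": [0,0,0],"hand": 0}
    - {"travel": [-0.002,0,-0.019],"rot": [0,-0.0056,0],"hand": 0}
    - {"travel": [-0.003,0,-0.019],"rot": [0,-0.0056,0],"hand": 0}
    - {"travel": [0,0,0],"rot": [0,0,0],"hand": 0}

```text
clock: 14.45
position: [487.7, -90.2, 54.5]
ee_rot: [0.788, -0.614, -0.027, -0.023]
contact_force: [0.8, -0.6, -3.8]
gripper_width: 34.3
grasp_force: 60.1
```

```bash
python3 where.py
```

```text
[487.7 -90.2  54.5] [ 0.1   0.39 -0.47 -0.11 -0.72  0.23] yang -165.87 tilt 4.1 grasp a,b,z 20.829018068153776 76.28714269236059 73.47472874769703 F [ 0.8 -0.6 -3.8]
```

Request:
servo_tool:
  motion:
    - {"travel": [-0.009,0,-0.024],"rot": [0,-0.0083,0],"hand": 0}
    - {"travel": [-0.014,0,-0.0235],"rot": [0,-0.0083,0],"hand": 0}
    - {"travel": [-0.015,0,-0.023],"rot": [0,-0.0083,0],"hand": 0}
    - {"travel": [-0.0155,0,-0.0225],"rot": [0,-0.0083,0],"hand": 0}
    - {"travel": [-0.0205,0,-0.0205],"rot": [0,-0.0083,0],"hand": 0}
    - {"travel": [-0.02,0,-0.017],"rot": [0,-0.007,0],"hand": 0}
    - {"travel": [-0.018,0,-0.011],"rot": [0,-0.0042,0],"hand": 0}
    - {"travel": [0,0,0],"rot": [0,0,0],"hand": 0}
    - {"travel": [0,0,0],"rot": [0,0,0],"hand": 0}

```text
clock: 15.2
position: [481.0, -71.1, 94.2]
ee_rot: [0.773, -0.602, -0.157, -0.122]
contact_force: [0.3, -0.2, -3.0]
gripper_width: 34.3
grasp_force: 60.2
```

```bash
python3 where.py; python3 look.py 9
```

```text
[481.  -71.1  94.2] [-0.07  0.41 -0.24 -0.43 -1.09  0.55] yang -165.83 tilt 22.9 grasp a,b,z 34.9586903499469 77.93830685880737 111.72955210151432 F [ 0.3 -0.2 -3. ]
[481.  -71.1  94.2] [-0.07  0.41 -0.24 -0.43 -1.09  0.55] yang -165.8 TCP angle about axis 165.7 88.7 [ 0.3 -0.2 -3. ]
```

View pics/c9.png

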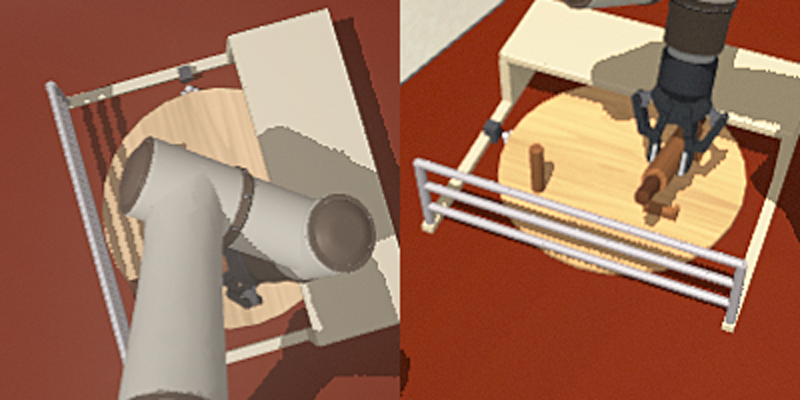

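The side crop shows the pin held and tilted, its front end at about (650,185) rising towards the rail, free of shelf and rail. The only load is the pin's weight of about 3 N. Now I draw it out along its axis.

Request:
servo_tool:
  motion:
    - {"travel": [-0.03,0,0],"rot": [0,0,0],"hand": 0}
    - {"travel": [-0.042,0,0],"rot": [0,0,0],"hand": 0}
    - {"travel": [-0.042,0,0],"rot": [0,0,0],"hand": 0}
    - {"travel": [-0.042,0,0],"rot": [0,0,0],"hand": 0}
    - {"travel": [-0.042,0,0],"rot": [0,0,0],"hand": 0}
    - {"travel": [-0.042,0,-0.004],"rot": [0,0,0],"hand": 0}
    - {"travel": [-0.042,0,-0.008],"rot": [0,0,0],"hand": 0}
    - {"travel": [-0.042,0,-0.008],"rot": [0,0,0],"hand": 0}

```text
clock: 15.97
position: [463.2, 0.7, 131.8]
ee_rot: [0.773, -0.602, -0.157, -0.123]
contact_force: [-0.2, 0.5, -3.6]
gripper_width: 34.4
grasp_force: 60.2
```

```bash
python3 where.py
```

```text
[463.2   0.7 131.8] [ 0.07  0.31 -0.28 -0.45 -1.1   0.41] yang -165.76 tilt 23.0 grasp a,b,z 108.92836588192456 77.65098553937914 149.2799664061894 F [-0.2  0.5 -3.6]
```

Request:
servo_tool:
  motion:
    - {"travel": [-0.05,0,-0.006],"rot": [0,0,0],"hand": 0}
    - {"travel": [-0.05,0,-0.006],"rot": [0,0,0],"hand": 0}
    - {"travel": [-0.05,0,-0.006],"rot": [0,0,0],"hand": 0}
    - {"travel": [-0.05,0,-0.01],"rot": [0,0,0],"hand": 0}
    - {"travel": [-0.03,0,-0.06],"rot": [0,0,0],"hand": 0}
    - {"travel": [-0.04,0,-0.09],"rot": [0,0,0],"hand": 0}
    - {"travel": [-0.04,0,-0.09],"rot": [0,0,0],"hand": 0}
    - {"travel": [-0.04,0,-0.09],"rot": [0,0,0],"hand": 0}
    - {"travel": [-0.04,0,-0.09],"rot": [0,0,0],"hand": 0}
    - {"travel": [-0.04,0,-0.09],"rot": [0,0,0],"hand": 0}

```text
clock: 16.8
position: [451.3, 45.2, 298.5]
ee_rot: [0.773, -0.602, -0.157, -0.122]
contact_force: [1.6, 1.1, -2.8]
gripper_width: 34.6
grasp_force: 60.2
```

Request:
servo_tool:
  motion:
    - {"travel": [-0.02,0,-0.05],"rot": [0,0,0],"hand": 0}
    - {"travel": [0,0,0],"rot": [0,0,0],"hand": 0}
    - {"travel": [0,0,0],"rot": [0,0,0],"hand": 0}
    - {"travel": [0,0,0],"rot": [0,0,0],"hand": 0}
    - {"travel": [0,0,0],"rot": [0,0,0],"hand": 0}
    - {"travel": [0,0,0],"rot": [0,0,0],"hand": 0}

```text
clock: 17.3
position: [451.5, 44.4, 308.9]
ee_rot: [0.773, -0.602, -0.158, -0.121]
contact_force: [0.2, 0.2, -3.6]
gripper_width: 34.4
grasp_force: 60.4
```

```bash
python3 where.py
python3 - <<'E'
from h import *
T=[]
for n in("top","side"):
    im,d=get_image(n);np.savez(f"{n}F.npz",im=im,d=d);T.append(im[60:360,120:520,::-1])
    X=cloud(n,d);h=im.astype(int);r,g,b=h[...,0],h[...,1],h[...,2]
    m=((X[...,2]>180)&(X[...,2]<420)&(r-b>30)&(g-b>5)&(X[...,0]>350)&(X[...,0]<560)&(d>0)).astype(np.uint8)
    q,l,st,ce=cv2.connectedComponentsWithStats(m)
    for i in range(1,q):
        if st[i,4]>40:P=X[l==i];print(n,st[i],P.min(0).round(),P.max(0).round())
cv2.imwrite("pics/F.png",np.hstack(T))
E
```

```text
[451.5  44.4 308.9] [ 0.17  0.11 -0.08 -0.4  -1.44  0.15] yang -165.79 tilt 23.0 grasp a,b,z 154.1208129205866 78.16376487371838 326.402320637825 F [ 0.2  0.2 -3.6]
side [361 158   7  13  61] [ 459. -124.  252.] [491. -50. 298.]
side [321 165  33  44 625] [414. -43. 303.] [483. 159. 386.]
```

View pics/F.png

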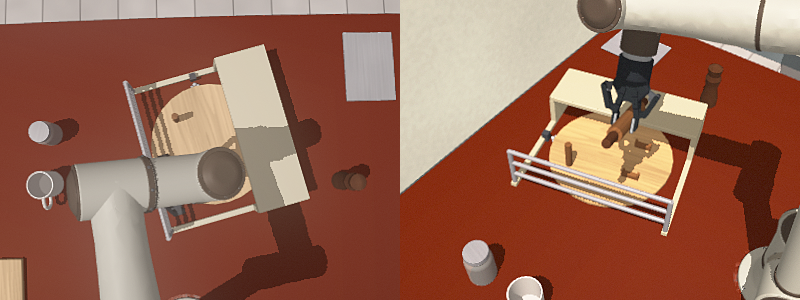

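The pin is held high: its ends are at about z 250 and z 385, well over 185. The mug, jar and mill are where they were. One last numeric check of the click before handing in.

Run:
```python
from h import *
def pk(k):
    im=np.load(f"top{k}.npz")["im"][110:215,280:345].astype(np.float32)
    return im
a,b=pk("8"),pk("F");dd=abs(a-b).max(2)
print("ball area diff",dd[28:42,20:45].max(),dd[28:42,20:45].mean())
hs=cv2.cvtColor(np.load("topF.npz")["im"],cv2.COLOR_RGB2HSV)
v,u=np.nonzero(hs[138:152,300:325,1]<70);P=plane("top",np.c_[u+300,v+138],15)
R=np.hypot(P[:,0]-567,P[:,1]+93);an=np.degrees(np.arctan2(P[:,1]+93,P[:,0]-567));print(np.sort(an[(R>175)&(R<200)]).round(1))
job_done()
```

```text
ball area diff 13.0 1.7628572
[ 9.9 10.8 11.  11.7 11.9 12.4 12.6 12.8 13.2 13.5 13.7 14.1 14.4 14.6
 15.  15.2 15.5 15.8 16.1 16.4 16.7 17.6 17.9 18.5]
the job is handed in; nothing more can be done
```

The job is handed in at about 17 s: the lazy Susan is in its click, and the pin is held still in the gripper with its lower end about 10 cm above the rail. The pin came out with only its own weight showing on the wrist, and the mug, jar and mill were not touched.

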